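# Punch-mark the open screw hole of a card terminal's foot plate

### The arm

A 6-joint arm with a two-finger parallel gripper is mounted at the origin on the work surface. World frame = base frame: x ahead of the robot, y to its left, z up, the work surface at z = 0. Lengths are in m, angles in degrees, forces in N, time in s.
With the tool pointing down it reaches from about 0.25 to 0.775 m from the base axis. Payload 8.9 kg.
Tool frame: the origin (TCP) lies on the centre line of the jaws, within the pads' length; the fingertips stand 22 mm ahead of it and the grasp point (between the pads) lies 3 mm ahead of it (manip.nose_length is the distance from the TCP to the fingertips, in m); z points along the fingers, y is the line along which they close (so a half turn about z gives the same grasp; the last joint's range is limited). The gripper opens to 85 mm and grips with 20 to 120 N. Pads are 22 mm wide; open, the fingers measure 114 mm over their backs; the gripper's body (76 mm by 85 mm) begins 54 mm behind the grasp point. The pads swing forward as they close: fully open they stand 13 mm farther back than shut.
Start: joints at [-74.731, 16.656, -8.789, 64.555, 0, 82.019], TCP at [0.207, -0.482, 0.253] pointing down, gripper open.
Joint ranges: [-144.48, 144.48], [-52.06, 99.96], [-74.48, 78.29], [-112.23, 115.85], [-86.99, 84.42], [-180, 180]. Speed limits (degrees/s): [127.2, 127.2, 159.86, 180, 180, 180].

### API

Orientations are given as a 3x3 rotation matrix whose columns are the frame's x, y, z axes.
In Python, from cell import status, vision, ticket, manip gives the robot as it stands.
- The arm moves only by the tool carry_out, never from a script. Its argument "targets" is a list that holds one entry, the list of rows, each a list of 5 numbers: the opening, from 0 (shut) to 1 (fully open), then the shift along the tool's x, y, z in mm, then the turn about the tool's z in rad. A call has 1 to 8 rows; each row is the pose to reach, as a shift and turn from the pose commanded when the call began, along the tool's axes at that moment; what a row does not reach only later rows make up. A row lasts 1/10 s, in which the tool goes at most 50 mm and 8.59 degrees, less where a joint would pass 70% of its speed; a pose out of reach is approached as far as the arm can. A call with a gripper value outside its range is refused whole. The fingers move at their own pace and stop on an object; "grip_force" is the grip in N (left out, the last holds). Time passes only in rows, so rows that repeat a pose let the fingers close. It gives the time, the measured TCP pose, the force, the opening and the grip force at its end, in the units of the state.
- status.get_obs(): the state, without advancing time (a new reading comes with each control period).
- vision.camera(name): name is "side" or "top"; returns a dict with "frame" (384x512x3 uint8, red, green, blue), "fx", "fy", "cx", "cy" (pixels), "dist_coeffs" ([k1, k2, p1, p2, k3] as OpenCV has them; the pictures are not rectified), "view" (4x4, takes a point from world to camera coordinates). Camera axes: x right, y up, looking along -z (the intrinsics and any distortion apply to the point x, -y, -z); pixel columns grow to the right and rows downward; lengths in m; the calibration is good to about 2 mm. A picture is of the moment at which its call begins. There is no depth.
- ticket.sign_off(): hands the job in; it is judged then, once.
The state is a dict: "time_s": time; "joint_pos": joint angles; "joint_velocities": joint speeds; "effort": joint torques, N m; "tcp_pos": TCP position; "tool_rot": TCP orientation; "force": force on the tool from outside, world axes, zero at the start; "torque": the same for the moment, N m; "gripper_width": opening from 0.0 (shut) to 1.0 (fully open); "gripper_force": force on a finger pad.
Only numpy, scipy, OpenCV 4.12 (cv2) and the standard library are available. Lean on these libraries where they do the work, as an engineer would, in place of code of your own. Each camera call takes 0.05 s, during which the arm holds its last target. There are 200 camera calls.

### The job

The foot plate of the card-terminal stand is held on the counter by three screws; mark the wood for the fourth. Take the automatic centre punch from the tool block, stand it upright with its point through the open hole on the wood, press it straight down just until it snaps and no further, then put it back fully down in the hole of the block that it came from. Make the punch snap nowhere else, never lean hard on it, and leave everything else where it is.

Things in the scene. Friction and masses are not known exactly. Their poses are not given: they have to be found in the camera images.
- punch_mid (a point): automatic centre punch: slim, round, plain steel, 138 to 146 mm long (cap setting), 0.15 kg, upright, point down, in the tool block. This point: on its axis, 69 mm above its point; z runs up the punch. Diameters by height above the point: pin 3.6 mm to 28, nose cone 8 to 16 mm from 28 to 38, grooved barrel 16 mm to 118, then a dark ribbed cap 17 mm, 20 mm tall
- punch_point (a point): the very point of the punch's pin: a blunt cone with a 1.6 mm tip that bites 1 to 2 mm into the wood when pressed. Standing in the block the point is 7 mm above the counter, and the upper 50 mm of the barrel and the cap are clear above the block
- punch_pin (a joint): how far the pin is pushed in (m), 0 fully out; it cannot tell whether the spring has tripped. The push is 2 N at first, 5 N at 0.6 mm, then 0.6 N more per mm, until at 7 to 16 mm (9 to 15 N, unknown cap setting) the spring trips and the push drops to 3 N. 3 mm beyond is a hard stop. Lifted off, the pin comes out and the punch is cocked again
- open_hole (a point): the one open screw hole of the foot plate: centre of its mouth, on the plate's top face, 5 mm above the counter; plain round through hole 6 mm in diameter, the wood of the counter under it
- foot_plate: square aluminium foot plate, 110 x 110 x 5 mm, fixed on the counter, with a round boss (42 mm in diameter, top 21 mm above the counter) in the middle and four corner holes 38 mm from both centre lines; three have round screw heads (11 mm, 2 mm high), the one towards its own +x +y is open; origin at the centre of its underside
- tool_block: light wooden tool block, 52 x 165 x 75 mm, fixed on the counter, three upright holes of 18 mm in diameter and 68 mm depth along its own y axis at -50, 0 and +50 mm; the punch and a bradawl stand in the -50 and the 0 hole, either way round, the third is empty; origin at the centre of its underside
- counter: the wooden counter, top at z = 0, origin at the middle of its top
- bradawl: bystander: bradawl with a brass ferrule and a bulging wooden handle (27 mm thick), 123 mm long, upright in the block's other hole; origin at its point
- screwdriver: bystander: screwdriver lying on the counter, 150 mm long
- cup: bystander: white cup, 82 mm wide, 66 mm high
- card_terminal: bystander: black card terminal with keys, 75 x 165 x 30 mm
- tape_measure: bystander: grey tape measure, 68 x 36 x 66 mm
- receipt_roll: bystander: upright paper roll, 64 mm in diameter, 57 mm high
- coasters: bystander: pile of round cork coasters, 96 mm in diameter, 22 mm high
- screw_dish: bystander: grey dish with wood screws, 84 mm in diameter, 14 mm high
Not all that is in view belongs to the job. Of the things shaped like the foot_plate, the aluminium one is meant. What is shaped like the part that bears punch_mid but purple is not meant.

How it is judged:
By the outcome, as a careful person would: the job done as asked, in the order asked, and still so for the second after the job is handed in, with the robot touching nothing.
It also fails if it takes over 72 s, if anything falls off the work surface, if the arm or the gripper's body presses on something with over 40 N, if the wrist force passes 120 N, or if a joint passes its speed limit or range.

## Working session

There is one attempt and no reset: what is moved stays moved. The work goes in short steps, Python scripts to look and compute and a tool call to move; the robot and the scene stay as the last step left them, time stands still between calls to the robot, and variables do not carry over. Pictures are saved under pics/ and viewed, at most 10 in all, crops included, and the job is handed in when it is done.

Besides the shell and the picture viewer there is one more tool, called after "Call:" as name(argument=value, ...), one argument or row to a line, values as JSON. carry_out: Moves the arm, as the interface text tells. Its arguments: {"type":"object","properties":{"targets":{"type":"array"},"grip_force":{"type":"number"}},"required":["targets"]}

```bash
mkdir -p pics; ls; python3 - <<'E'
from cell import status, vision, ticket, manip
import cv2,numpy as np
o=status.get_obs();print(o, manip.nose_length)
for n in("top","side"):
    c=vision.camera(n);cv2.imwrite(f"pics/{n}0.png",c["frame"][:,:,::-1]);cv2.imwrite(f"pics/{n}0x.png",cv2.resize(c["frame"][:,:,::-1],(800,600),interpolation=cv2.INTER_CUBIC))
    print({k:v for k,v in c.items() if k!="frame"})
E
```

```text
pics
{'time_s': 0.0, 'joint_pos': array([-7.47323107e+01,  1.66905722e+01, -8.83025522e+00,  6.45552078e+01,
        1.15900697e-03,  8.20197835e+01]), 'joint_velocities': array([ 0.11788978, -0.03729984, -0.01683656,  0.12661414,  0.04448597,
       -0.02243938]), 'effort': array([-1.69738767e-03, -5.37139213e+01,  3.31378233e+01,  1.56700920e-02,
       -2.43596987e-04, -4.29558469e-06]), 'tcp_pos': array([ 0.20713319, -0.48196934,  0.25272269]), 'tool_rot': array([[ 9.18805676e-01,  3.94710046e-01, -3.29940007e-04],
       [ 3.94710131e-01, -9.18804800e-01,  1.28555354e-03],
       [ 2.04270435e-04, -1.31140455e-03, -9.99999119e-01]]), 'force': array([-0.3877639, -0.1793358, -0.1910958]), 'torque': array([-0.01042878,  0.00862198,  0.00673649]), 'gripper_force': 0.0, 'gripper_width': 0.9989283912585627} 0.022
{'fx': 366.3443993332752, 'fy': 366.3443993332752, 'cx': 254.55365508278422, 'cy': 192.64143407896105, 'dist_coeffs': array([-0.03626788,  0.        ,  0.        ,  0.        ,  0.        ]), 'view': array([[ 0.01801022, -0.99981907, -0.00612054,  0.02264341],
       [ 0.99781636,  0.01758441,  0.06366559, -0.54846334],
       [-0.06354644, -0.00725381,  0.99795252, -1.40310462],
       [ 0.        ,  0.        ,  0.        ,  1.        ]])}
{'fx': 391.67000607445806, 'fy': 391.67000607445806, 'cx': 252.7517967027445, 'cy': 197.1635504191561, 'dist_coeffs': array([-0.00631534,  0.        ,  0.        ,  0.        ,  0.        ]), 'view': array([[ 0.92488071, -0.37996537, -0.01489955, -0.52126201],
       [ 0.24852417,  0.57435232,  0.77997125, -0.20165802],
       [-0.28780447, -0.72508326,  0.62563796, -1.12384116],
       [ 0.        ,  0.        ,  0.        ,  1.        ]])}
```

View pics/top0x.png

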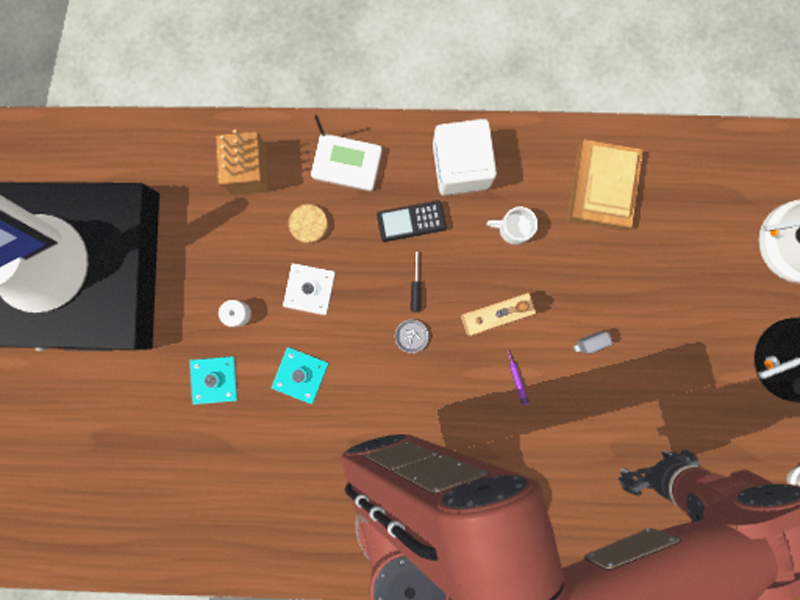

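View pics/side0x.png

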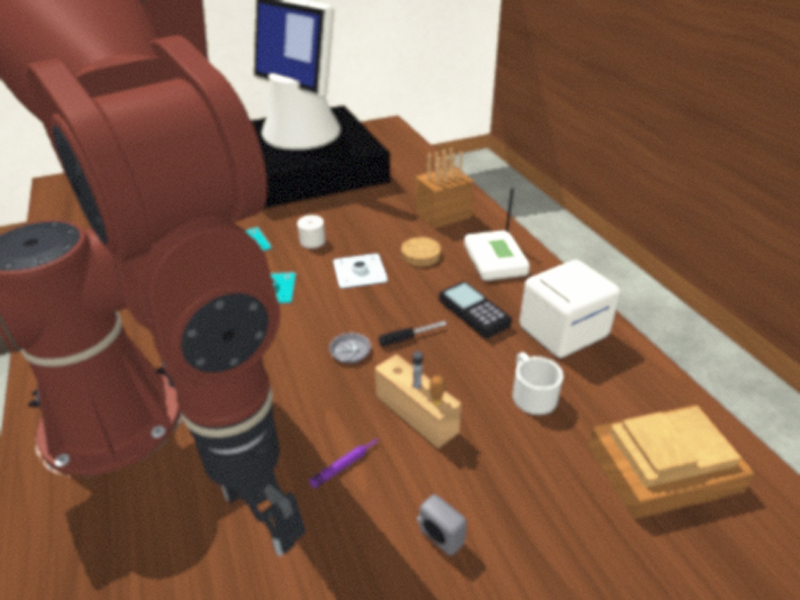

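Top view: the aluminium plate is at (310,288), the two cyan ones at (213,380) and (300,375) are decoys. In the block at (499,313) the middle hole holds the punch, the right one the bradawl, and the left one is empty. The purple punch at (517,377) is a decoy. I'll look at enlarged crops next.

```bash
cat > h.py <<'E'
import cv2,numpy as np
from cell import status, vision, ticket, manip
def cam(n):
    c=vision.camera(n);c["K"]=np.array([[c["fx"],0,c["cx"]],[0,c["fy"],c["cy"]],[0,0,1.]]);c["im"]=np.ascontiguousarray(c["frame"][:,:,::-1]);return c
F=np.diag([1,-1,-1.])
def ray(c,uv):
    p=cv2.undistortPoints(np.array(uv,float).reshape(-1,1,2),c["K"],c["dist_coeffs"]).reshape(-1,2)
    R=c["view"][:3,:3];d=np.c_[p,np.ones(len(p))]@F@R
    return -R.T@c["view"][:3,3],d
def plane(c,uv,z):
    o,d=ray(c,uv);return o+d*((z-o[2])/d[:,2])[:,None]
def proj(c,P):
    R=F@c["view"][:3,:3];t=F@c["view"][:3,3]
    return cv2.projectPoints(np.array(P,float).reshape(-1,1,3),cv2.Rodrigues(R)[0],t,c["K"],c["dist_coeffs"])[0].reshape(-1,2)
def tri(c1,u1,c2,u2):
    o1,d1=ray(c1,u1);o2,d2=ray(c2,u2);out=[]
    for a,b in zip(d1,d2):
        s=np.linalg.lstsq(np.c_[a,-b],o2-o1,rcond=None)[0];out.append((o1+s[0]*a+o2+s[1]*b)/2)
    return np.array(out)
def crop(im,x,y,w,h,s): return cv2.resize(im[y:y+h,x:x+w],(w*s,h*s),interpolation=cv2.INTER_CUBIC)
E
python3 - <<'E'
from h import *
t=cv2.imread("pics/top0.png");s=cv2.imread("pics/side0.png")
a=np.hstack([crop(t,174,162,50,37,8),crop(t,290,182,50,37,8)])
b=np.hstack([crop(s,206,152,50,37,8),crop(s,236,220,66,49,6)[:296,:400]]) 
b=np.hstack([b,np.zeros((296,800-b.shape[1],3),np.uint8)]) if b.shape[1]<800 else b
cv2.imwrite("pics/c1.png",np.vstack([a,b]))
E
```

```text
Traceback (most recent call last):
ValueError: all the input array dimensions except for the concatenation axis must match exactly, but along dimension 0, the array at index 0 has size 296 and the array at index 1 has size 294
```

```bash
python3 - <<'E'
from h import *
t=cv2.imread("pics/top0.png");s=cv2.imread("pics/side0.png")
a=np.hstack([crop(t,174,162,50,37,8),crop(t,290,182,50,37,8)])
b=np.hstack([crop(s,206,152,50,37,8),crop(s,236,222,66,49,6)[:,:400]])if 0 else np.hstack([crop(s,206,152,50,37,8),cv2.resize(s[222:267,236:297],(400,296),interpolation=cv2.INTER_CUBIC)])
cv2.imwrite("pics/c1.png",np.vstack([a,b]))
E
```

```text
(no output)
```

View pics/c1.png

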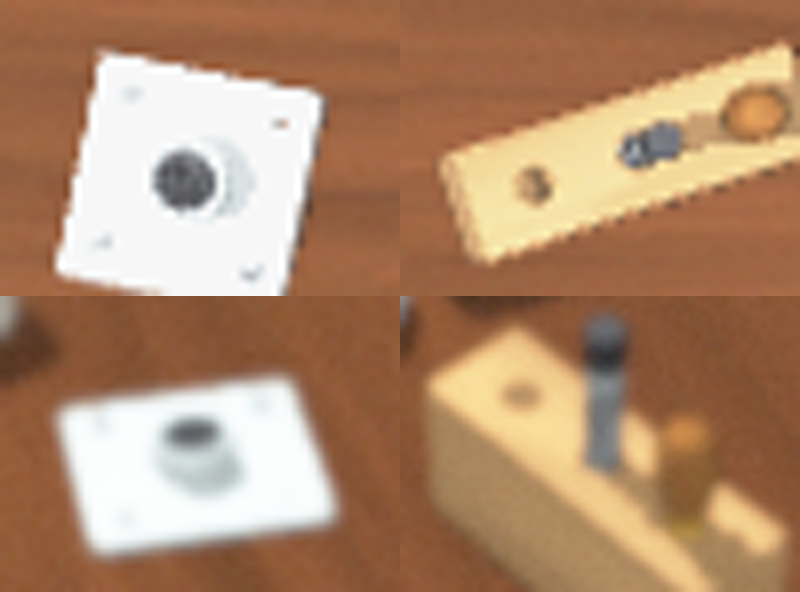

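```bash
cat >> h.py <<'E'
def quad(mask):
    # subpixel quad from a soft mask (0..1) : contour at x8, four lines fitted
    s=8;m=cv2.resize(mask.astype(np.float32),None,fx=s,fy=s,interpolation=cv2.INTER_CUBIC)
    cs=cv2.findContours((m>.5).astype(np.uint8),cv2.RETR_EXTERNAL,cv2.CHAIN_APPROX_NONE)[0]
    c=max(cs,key=cv2.contourArea);h=c[:,0,:].astype(float)
    b=cv2.boxPoints(cv2.minAreaRect(c));L=[]
    for i in range(4):
        p,q=b[i],b[(i+1)%4];e=(q-p)/np.linalg.norm(q-p);n=np.array([-e[1],e[0]])
        a=(h-p)@e;d=abs((h-p)@n);k=(a>.12*np.linalg.norm(q-p))&(a<.88*np.linalg.norm(q-p))&(d<12)
        L.append(cv2.fitLine(h[k].astype(np.float32),cv2.DIST_HUBER,0,.01,.01).ravel())
    P=[]
    for i in range(4):
        l,m2=L[i-1],L[i];t=np.linalg.solve(np.c_[l[:2],-m2[:2]],m2[2:]-l[2:]);P.append(l[2:]+t[0]*l[:2])
    return (np.array(P)+.5)/s-.5
E
python3 - <<'E'
from h import *
for n,(x,y,w,h) in {"top":(174,158,50,50),"side":(206,155,50,40)}.items():
    c=cam(n);g=c["im"].astype(float)
    sat=g[...,0]  # blue: wood low, white high
    r=sat[y:y+h,x:x+w];m=np.clip((r-45)/(r.max()-45),0,1)
    m[cv2.morphologyEx((m>.5).astype(np.uint8),cv2.MORPH_CLOSE,np.ones((15,15)))*(m<.5)>0]=1 if n=="top" else 1
    q=quad(m)+[x,y];P=plane(c,q,.005)
    print(n,q.round(1).tolist(),"\n",P.round(4).tolist(),"ctr",P.mean(0).round(4),np.linalg.norm(P-np.roll(P,1,0),axis=1).round(4))
    C=P.mean(0)
    for k in range(4): print("  hole",(C+(P[k]-C)*38/55).round(4))
c=cam("top");hsv=cv2.cvtColor(c["im"],cv2.COLOR_BGR2HSV)
g=c["im"].astype(float)
# open hole: weighted centroid of dark blob
b=255-g[172:183,203:216,0];b-=np.median(b);b[b<15]=0;print(b.astype(int))
b=np.where(b>15,b,0);Y,X=np.mgrid[172:183,203:216];
# empty hole
r=g[195:216,295:345,0];print("block blue\n",r[::2,::2].astype(int))
E
```

```text
top [[172.8, 204.9], [175.9, 165.9], [214.1, 173.3], [207.1, 207.8]] 
 [[0.4949, 0.3517, 0.005], [0.6488, 0.3444, 0.005], [0.6221, 0.1929, 0.005], [0.4861, 0.2167, 0.005]] ctr [0.563  0.2764 0.005 ] [0.1352 0.1541 0.1539 0.1381]
  hole [0.5159 0.3284 0.005 ]
  hole [0.6223 0.3234 0.005 ]
  hole [0.6038 0.2187 0.005 ]
  hole [0.5098 0.2352 0.005 ]Traceback (most recent call last):
  File "<stdin>", line 7, in <module>
  File "h.py", line 30, in quad
    L.append(cv2.fitLine(h[k].astype(np.float32),cv2.DIST_HUBER,0,.01,.01).ravel())
             ~~~~~~~~~~~^^^^^^^^^^^^^^^^^^^^^^^^^^^^^^^^^^^^^^^^^^^^^^^^^^
cv2.error: OpenCV(4.12.0) /io/opencv/modules/imgproc/src/linefit.cpp:50: error: (-215:Assertion failed) count > 0 in function 'fitLine2D_wods'
```

```bash
python3 - <<'E'
from h import *
for n,(x,y,w,h) in {"top":(174,158,50,50),"side":(206,155,46,40)}.items():
    c=cam(n);r=c["im"][y:y+h,x:x+w,0].astype(float)
    lo,hi=np.median(r[r<110]),np.median(r[r>170]);print(n,lo,hi)
    m=np.clip((r-lo)/(hi-lo),0,1)
    cs=cv2.findContours((m>.5).astype(np.uint8),cv2.RETR_EXTERNAL,cv2.CHAIN_APPROX_NONE)[0];cc=max(cs,key=cv2.contourArea)
    f=np.zeros(m.shape,np.uint8);cv2.drawContours(f,[cc],-1,1,-1)
    inn=cv2.erode(f,np.ones((3,3)));near=cv2.dilate(f,np.ones((5,5)));m[inn>0]=1;m[near==0]=0
    q=quad(m)+[x,y];P=plane(c,q,.005);C=P.mean(0)
    print(q.round(1).tolist(),"\n ctr",C.round(4),np.linalg.norm(P-np.roll(P,1,0),axis=1).round(4))
    for k in range(4): print("  hole",(C+(P[k]-C)*38/55).round(4))
    if n=="top":
        print(c["im"][173:182,204:215,0])
        print("block blue\n",c["im"][186:216,294:346:2,0])
E
```

```text
top 68.0 247.0
[[180.5, 195.9], [186.2, 167.9], [214.0, 173.4], [208.3, 201.4]] 
 ctr [0.5764 0.258  0.005 ] [0.1117 0.1123 0.112  0.1124]
  hole [0.545  0.3027 0.005 ]
  hole [0.6215 0.2893 0.005 ]
  hole [0.6078 0.2131 0.005 ]
  hole [0.5313 0.2268 0.005 ]
[[247 247 247 247 247 247 241 239 199 128  73]
 [247 247 247 247 247 247 247 247 247 247 131]
 [247 247 247 247 247 247 247 247 247 247 116]
 [247 247 247 247 246 244 247 247 247 245 103]
 [247 247 247 247 197 163 247 247 247 216  79]
 [247 247 247 247 247 247 247 247 247 170  76]
 [247 247 247 247 247 247 247 247 247 141  68]
 [247 247 247 247 247 247 247 247 247 113  68]
 [237 247 247 247 247 247 247 247 245 102  69]]
block blue
 [[ 67  67  66  70  68  67  70  68  66  66  67  67  66  66  65  66  67  67
   66  65  65  65  68  66  63  52]
 [ 69  69  71  70  70  69  66  69  68  72  67  67  72  66  66  66  65  65
   65  66  63  70  83  51  51  47]
 [ 66  65  64  66  66  68  68  65  67  68  68  67  65  65  63  68  64  65
   65  65 106 148 142  49  47  46]
 [ 67  67  66  67  68  67  69  68  68  66  67  68  67  67  66  67  68  66
   7
[... 2425 characters left out ...]
72]
 [ 69  69 122 146 168 172 127  92  71  67  67  66  65  66  64  69  69  66
   66  68  68  70  67  71  69  69]
 [ 65  65  96 148 171 128  74  66  64  65  64  63  65  67  65  67  67  66
   64  68  67  64  71  67  70  68]
 [ 62  64  72 101  89  74  65  61  66  65  63  66  67  65  65  65  67  69
   69  67  68  67  70  65  65  68]
 [ 63  65  63  68  66  64  64  63  66  65  63  68  69  67  68  63  66  67
   67  67  67  68  69  71  72  69]]
side 56.0 249.0
[[212.2, 165.4], [242.0, 161.5], [248.2, 179.7], [216.8, 184.1]] 
 ctr [0.5762 0.2574 0.005 ] [0.1236 0.1171 0.1236 0.1161]
  hole [0.544  0.3066 0.005 ]
  hole [0.6236 0.2922 0.005 ]
  hole [0.608  0.2083 0.005 ]
  hole [0.5291 0.2225 0.005 ]
```

```bash
python3 - <<'E'
from h import *
c=cam("top");s=cam("side")
print("hole px top",proj(c,[[.6072,.2139,.005],[.6072,.2139,0]]))
print("cap",tri(c,[323,199.5],s,[267.3,225.7]))
# block top face: long edges by profile at half level ; quad
g=c["im"][...,0].astype(float);r=g[180:222,290:350]
m=np.clip((r-68)/(155-68),0,1);f=(m>.5).astype(np.uint8)
f=cv2.morphologyEx(f,cv2.MORPH_CLOSE,np.ones((9,9)));inn=cv2.erode(f,np.ones((3,3)));m[inn>0]=1
try:
    q=quad(m)+[290,180];P=plane(c,q,.075);print(q.round(1).tolist(),P.round(4).tolist(),P.mean(0).round(4),np.linalg.norm(P-np.roll(P,1,0),axis=1).round(4))
except Exception as e: print(e)
Y,X=np.mgrid[200:209,302:312];w=np.clip(150-g[200:209,302:312],0,None);e=[(w*X).sum()/w.sum(),(w*Y).sum()/w.sum()]
print("empty hole",e,plane(c,[e],.075))
hy=cv2.cvtColor(s["im"],cv2.COLOR_BGR2HSV)
print("side sat\n",hy[222:258,262:276,1])
print("side val\n",hy[222:258,262:276,2])
print("top sat\n",cv2.cvtColor(c["im"],cv2.COLOR_BGR2HSV)[193:206,314:332,1]);print(cv2.cvtColor(c["im"],cv2.COLOR_BGR2HSV)[193:206,314:332,2])
E
```

```text
hole px top [[208.65452464 176.98887393]
 [208.82073525 177.12365942]]
cap [[ 0.52037011 -0.20945072  0.15087002]]
[[294.5, 201.3], [337.8, 187.1], [341.8, 200.3], [298.9, 214.6]] [[0.5146, -0.1169, 0.075], [0.5705, -0.2777, 0.075], [0.5215, -0.2927, 0.075], [0.4658, -0.1338, 0.075]] [ 0.5181 -0.2053  0.075 ] [0.0517 0.1703 0.0512 0.1684]
empty hole [np.float64(306.4369266055046), np.float64(204.67660550458714)] [[ 0.50294312 -0.16140878  0.075     ]]
side sat
 [[156 152 156 158 151 151 148 152 150 153 157 154 148 155]
 [153 155 150 147 141 142 136 147 149 151 152 153 155 147]
 [153 148 136 118 114  96 108 123 145 154 149 159 155 147]
 [149 138 101  73  42  40  58  87 121 147 151 149 157 158]
 [153 119  71  32   7   5  14  44  97 137 158 148 157 154]
 [155 123  53   7  10  10   5  23  76 135 149 148 149 156]
 [154 125  61   8  21  13  11  14  79 132 163 153 155 156]
 [145 135  81  14  16  13  14  28  95 139 155 155 148 164]
 [156 149 112  22   9  18  15  55 114 145 151 157 157 153]
 [143 139  97  32   5  14  18  64 121 146 149 160 156 157]
 [134 127  85  26   8  16   8  55 106 145 15
[... 4886 characters left out ...]
214 214 214 211 136 177]
 [244 244 245 245 245 245 245 215 154 176 177 214 199 197 199 194 137 173]
 [244 244 245 245 218 209 152 136 125 130 129 200 199 202 200 193 168 160]
 [245 245 245 227 132 155  99 130 132 129 125 177 200 201 199 192 188 181]
 [245 246 245 184 105 118  75 124 132 124 129 167 197 200 242 242 242 241]
 [246 246 246 187 113 105  96 105 119 121 139 242 242 241 243 243 243 242]
 [246 246 246 232 155 123 119 128 244 241 240 243 243 243 242 243 243 243]
 [246 246 246 245 241 224 225 242 244 243 243 242 243 243 243 244 244 244]
 [246 246 246 246 246 244 242 243 242 242 243 243 244 244 244 244 232 208]
 [246 246 246 245 244 243 242 242 243 244 244 244 244 213 211 150 140 171]]
```

Call:
carry_out(
  targets=[
    [[0.6,50,-16,0,-0.14],[0.6,100,-32,0,-0.28],[0.6,150,-48,0,-0.42],[0.6,200,-64,0,-0.56],[0.6,245,-80,0,-0.7],[0.6,295,-96,0,-0.84],[0.6,345,-112,0,-0.98],[0.6,395,-128,0,-1.12]],
  ],
  grip_force=60,
)

```text
time_s: 1.2
tcp_pos: [0.5095, -0.2172, 0.2535]
tool_rot: [[0.039, 0.999, 0.0], [0.999, -0.039, -0.0], [-0.0, 0.0, -1.0]]
force: [0.7, -1.7, 0.8]
gripper_width: 0.6
gripper_force: 0.0
```

Call:
carry_out(
  targets=[
    [[0.6,0,0,0,-0.13],[0.6,0,0,0,-0.26],[0.6,0,0,0,-0.379],[0.6,0,0,0,-0.379],[0.6,0,0,0,-0.379],[0.6,0,0,0,-0.379]],
  ],
)

```text
time_s: 1.8
tcp_pos: [0.5081, -0.2189, 0.2533]
tool_rot: [[-0.325, 0.946, 0.0], [0.946, 0.325, 0.0], [0.0, 0.0, -1.0]]
force: [0.1, 0.1, -0.0]
gripper_width: 0.603
gripper_force: 0.0
```

```bash
python3 - <<'E'
from h import *
c=cam("top");s=cam("side");o=status.get_obs();print(o["tcp_pos"],o["tool_rot"].round(4),o["joint_pos"].round(1))
a=crop(s["im"],210,150,100,100,4)
b=crop(c["im"],280,160,80,80,5)
cv2.imwrite("pics/c2.png",np.hstack([a,b]))
R=o["tool_rot"];d=R.T@(np.array([.5198,-.2085,.108])-o["tcp_pos"]);print(d*1000)
E
```

```text
[ 0.50805008 -0.21895792  0.25332857] [[-0.326   0.9454  0.    ]
 [ 0.9454  0.326   0.    ]
 [ 0.      0.     -1.    ]] [-30.9  19.7  -4.4  65.9   0.   40.1]
[  6.05595938  14.51536137 145.3287699 ]
```

View pics/c2.png

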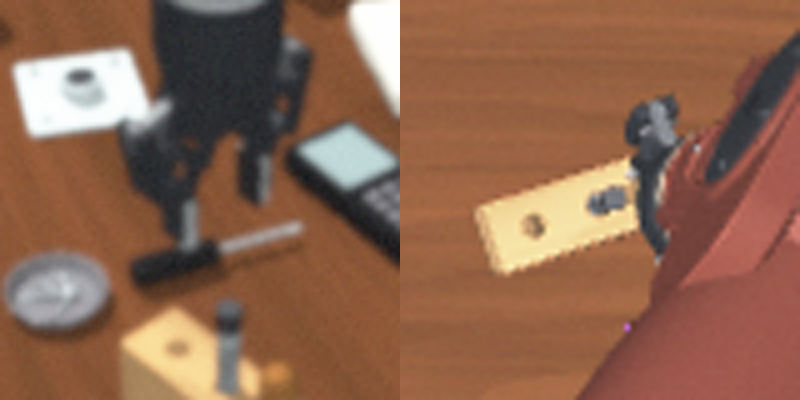

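The gripper is open and sits above the block, with the punch cap at crop (228,310) in the side view. I'll align it, then descend.

Call:
carry_out(
  targets=[
    [[0.6,6,14.5,0,0],[0.6,6,14.5,40,0],[0.6,6,14.5,75,0],[0.6,6,14.5,100,0],[0.6,6,14.5,120,0],[0.6,6,14.5,135,0],[0.6,6,14.5,145,0],[0.6,6,14.5,145,0]],
  ],
)

```text
time_s: 2.7
tcp_pos: [0.5196, -0.2077, 0.1072]
tool_rot: [[-0.328, 0.945, -0.002], [0.945, 0.328, 0.001], [0.002, -0.001, -1.0]]
force: [0.5, 0.2, -0.1]
gripper_width: 0.601
gripper_force: 0.0
```

```bash
python3 - <<'E'
from h import *
c=cam("top");s=cam("side");o=status.get_obs();print(o["tcp_pos"],o["force"])
a=crop(s["im"],230,190,80,80,5)
b=crop(c["im"],290,160,80,80,5)
cv2.imwrite("pics/c3.png",np.hstack([a,b]))
E
```

```text
[ 0.52035753 -0.20835066  0.10875336] [ 0.15488973  0.47493366 -0.37455098]
```

View pics/c3.png

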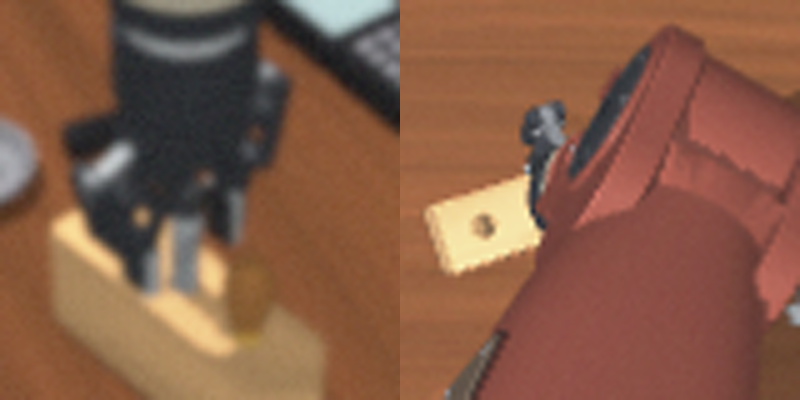

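The punch at crop (185,250) is centred between the pads at (145,275) and (235,215). I'll close lightly first.

Call:
carry_out(
  targets=[
    [[0.15,0,0,0,0],[0.1,0,0,0,0],[0.1,0,0,0,0],[0.1,0,0,0,0],[0.1,0,0,0,0],[0.1,0,0,0,0]],
  ],
  grip_force=20,
)

```text
time_s: 3.4
tcp_pos: [0.5201, -0.2085, 0.1085]
tool_rot: [[-0.328, 0.945, 0.001], [0.945, 0.328, -0.0], [-0.0, 0.0, -1.0]]
force: [1.0, -0.5, 1.7]
gripper_width: 0.179
gripper_force: 20.9
```

Call:
carry_out(
  targets=[
    [[0,0,0,0,0],[0,0,0,0,0],[0,0,0,-5,0],[0,0,0,-15,0],[0,0,0,-35,0],[0,0,0,-65,0],[0,0,0,-95,0],[0,0,0,-110,0]],
  ],
  grip_force=70,
)

```text
time_s: 4.2
tcp_pos: [0.5202, -0.2086, 0.2214]
tool_rot: [[-0.328, 0.945, 0.002], [0.945, 0.328, -0.001], [-0.002, 0.001, -1.0]]
force: [0.8, -1.1, -1.3]
gripper_width: 0.17
gripper_force: 68.6
```

```bash
python3 - <<'E'
from h import *
o=status.get_obs();print(o["tcp_pos"],o["tool_rot"].round(4),o["force"],o["gripper_width"])
R=o["tool_rot"];print(1000*R.T@(np.array([.6072,.2139,.2])-o["tcp_pos"]))
E
```

```text
[ 0.52024565 -0.20861852  0.22144572] [[-0.3278  0.9447  0.002 ]
 [ 0.9447  0.3278 -0.0012]
 [-0.0018  0.0015 -1.    ]] [ 0.82138112 -1.05401092 -1.33641803] 0.17004428336022429
[370.69857651 220.63584266  21.10136577]
```

Call:
carry_out(
  targets=[
    [[0,25,15,0,0],[0,63,38,0,0],[0,101,60,0,0],[0,139,83,0,0],[0,177,105,0,0],[0,215,128,0,0],[0,253,150,0,0],[0,291,173,0,0]],
  ],
)

```text
time_s: 5.0
tcp_pos: [0.5874, 0.125, 0.2189]
tool_rot: [[-0.328, 0.945, -0.001], [0.945, 0.328, -0.0], [-0.0, -0.001, -1.0]]
force: [1.7, -0.9, -1.2]
gripper_width: 0.167
gripper_force: 68.6
```

Call:
carry_out(
  targets=[
    [[0,30,18,0,0],[0,55,33,20,0],[0,79.7,47.6,50,0],[0,79.7,47.6,80,0],[0,79.7,47.6,100,0],[0,79.7,47.6,100,0],[0,79.7,47.6,100,0],[0,79.7,47.6,100,0]],
  ],
)

```text
time_s: 5.8
tcp_pos: [0.6077, 0.2141, 0.1201]
tool_rot: [[-0.327, 0.945, 0.002], [0.945, 0.327, 0.0], [-0.0, 0.002, -1.0]]
force: [0.4, 0.1, -0.6]
gripper_width: 0.171
gripper_force: 68.6
```

```bash
python3 - <<'E'
from h import *
c=cam("top");s=cam("side");o=status.get_obs();print(o["tcp_pos"],o["tool_rot"].round(4),o["force"],o["joint_pos"].round(1))
x,y=proj(s,[[.6072,.2139,.02]])[0];print(x,y,proj(s,[[.6072,.2139,.005]]),proj(s,[[o["tcp_pos"][0],o["tcp_pos"][1],o["tcp_pos"][2]-.1015]]))
x0,y0=int(x)-25,int(y)-40;print(x0,y0)
a=crop(s["im"],x0,y0,50,60,8)
x,y=proj(c,[[.6072,.2139,.02]])[0];x1,y1=int(x)-25,int(y)-30;print(x1,y1)
b=crop(c["im"],x1,y1,50,60,8)
cv2.imwrite("pics/c4.png",np.hstack([a,b]))
E
```

```text
[0.60766319 0.21411348 0.11998967] [[-3.275e-01  9.448e-01  2.300e-03]
 [ 9.448e-01  3.275e-01  5.000e-04]
 [-2.000e-04  2.400e-03 -1.000e+00]] [-0.74037698  0.54078425 -1.0236056 ] [12.9 34.8 -0.8 54.3  0.  83.8]
241.54238572998608 173.3301523264011 [[241.67518204 176.64315647]] [[241.65236875 173.60582711]]
216 133
183 146
```

View pics/c4.png

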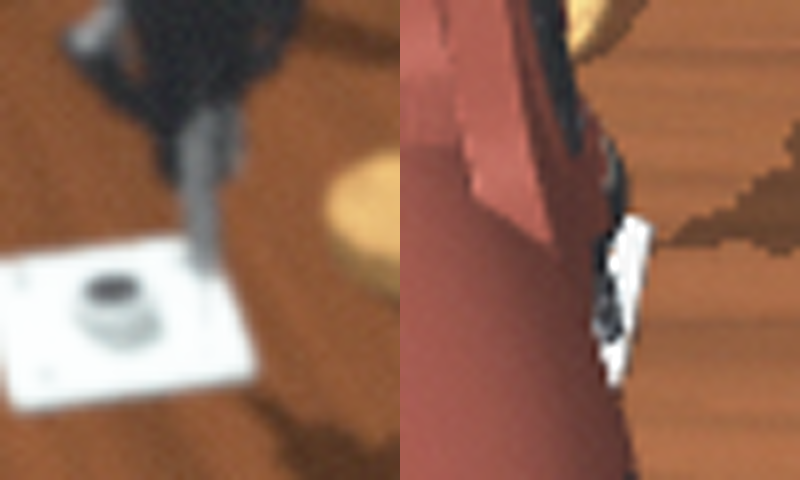

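The punch hangs over the open corner: the barrel is at side crop (205,240) and the thin pin at (206,285). I'll check numerically for lean and offset.

```bash
python3 - <<'E'
from h import *
from scipy.ndimage import gaussian_filter1d
A=[cam("side") for _ in range(6)];s=A[0];im=np.mean([a["im"] for a in A],0);o=status.get_obs();t=o["tcp_pos"];print(t,o["force"])
sat=cv2.cvtColor(im.astype(np.uint8),cv2.COLOR_BGR2HSV)[...,1].astype(float)
zs=np.linspace(.0,.09,91);pr=proj(s,[[t[0],t[1],z-.0] for z in zs])
for r in range(150,179):
    px=np.interp(r,pr[::-1,1],pr[::-1,0]);z=np.interp(r,pr[::-1,1],zs[::-1])
    print(r,"z%.3f pred %.2f"%(z,px),"sat",sat[r,235:250].astype(int),"val",im[r,235:250].mean(1).astype(int))
E
```

```text
[0.60686167 0.21409126 0.11858047] [-0.06744959 -0.13755887 -2.32610914]
150 z0.090 pred 240.79 sat [ 79  15  18  18  11  11  11  11   9   3  28  89 135 154 159] val [ 55  49  55  82 110 118 111  94  82  88  96  94  95  95  95]
151 z0.090 pred 240.79 sat [ 91  20  13  14  11  10  14  11   9   6  26  91 137 154 157] val [ 60  49  58  88 114 120 108  93  81  86  94  94  93  95  95]
152 z0.090 pred 240.79 sat [ 96  23  22  12  11  11   9  13   9   0  38  95 138 156 155] val [ 60  51  57  85 114 119 110  93  81  86  96  97  96  94  96]
153 z0.090 pred 240.79 sat [103  34  18  17  11  11  11   8   9  14  54 105 141 154 155] val [ 63  48  56  85 113 119 111  97  82  87  99 101  97  95  96]
154 z0.090 pred 240.79 sat [116  57   9  12   9  10  11   3   9  44  78 117 146 159 159] val [ 66  55  55  84 113 120 111 100  86  88 100 101  96  95  94]
155 z0.090 pred 240.79 sat [129  86  31   3  11  10   7   5  42  80 107 130 150 156 155] val [ 72  62  61  86 115 120 114 103  93  91  99  99  96  95  96]
156 z0.090 pred 240.79 sat [142 116  70  18   4   8   7  16  73 118 139 148 154 154 157] val [ 81
[... 2767 characters left out ...]
3  82 139 154] val [199 227 247 252 253 251 249 251 252 251 240 192 131  99  92]
175 z0.012 pred 241.51 sat [ 13   8   5   2   2   2   3   3   2   2   4   8  58 125 153] val [218 238 249 252 253 252 251 251 252 252 247 218 150 106  93]
176 z0.008 pred 241.55 sat [  8   5   3   2   2   2   3   3   2   2   3   2  40 106 151] val [240 248 252 253 253 252 251 251 252 252 250 230 170 115  95]
177 z0.003 pred 241.59 sat [  4   3   2   1   2   3   4   3   3   3   4   4  25  89 142] val [250 252 252 253 252 252 250 250 251 252 250 237 186 125  99]
178 z0.000 pred 241.62 sat [  2   2   2   2   3   3   3   4   4   4   5   4  19  76 140] val [252 252 252 252 252 251 251 250 249 248 246 235 191 132  99]
```

Call:
carry_out(
  targets=[
    [[0,-0.4,0.4,3,0],[0,-0.4,0.4,6,0],[0,-0.4,0.4,9,0],[0,-0.4,0.4,12,0],[0,-0.4,0.4,14,0],[0,-0.4,0.4,15,0],[0,-0.4,0.4,15,0],[0,-0.4,0.4,15,0]],
  ],
)

```text
time_s: 7.0
tcp_pos: [0.6072, 0.2139, 0.1033]
tool_rot: [[-0.328, 0.945, -0.0], [0.945, 0.328, -0.0], [0.0, -0.0, -1.0]]
force: [-0.7, 0.9, -1.2]
gripper_width: 0.171
gripper_force: 68.6
```

```bash
cat > f.py <<'E'
from h import *
F_=[];P=[]
for i in range(6):
    vision.camera("side");o=status.get_obs();F_.append(o["force"]);P.append(o["tcp_pos"])
print(np.mean(F_,0).round(2),np.std(F_,0).round(2),np.mean(P,0).round(4),o["torque"].round(2))
E
python3 f.py
```

```text
[ 0.1  -0.06 -1.37] [0.38 0.1  0.34] [0.6073 0.2139 0.1034] [-0.04  0.06 -0.01]
```

No contact with the point about 2 mm above the wood, so the pin is inside the hole. I'll press on in small steps.

Call:
carry_out(
  targets=[
    [[0,0,0,1,0],[0,0,0,2,0],[0,0,0,3,0],[0,0,0,4,0],[0,0,0,4,0],[0,0,0,4,0]],
  ],
)

```text
time_s: 7.9
tcp_pos: [0.6075, 0.2139, 0.0996]
tool_rot: [[-0.328, 0.945, 0.001], [0.945, 0.328, 0.0], [-0.0, 0.001, -1.0]]
force: [-0.9, -0.3, 4.6]
gripper_width: 0.166
gripper_force: 69.3
```

```bash
python3 f.py
```

```text
[0.02 0.05 4.84] [0.51 0.43 0.37] [0.6075 0.2139 0.0995] [-0.03  0.05  0.01]
```

Call:
carry_out(
  targets=[
    [[0,0,0,0.7,0],[0,0,0,1.4,0],[0,0,0,2.1,0],[0,0,0,2.8,0],[0,0,0,3.5,0],[0,0,0,4,0],[0,0,0,4,0]],
  ],
)

```text
time_s: 8.9
tcp_pos: [0.6075, 0.2139, 0.0955]
tool_rot: [[-0.328, 0.945, 0.0], [0.945, 0.328, 0.0], [-0.0, 0.0, -1.0]]
force: [-0.1, 0.1, 6.8]
gripper_width: 0.167
gripper_force: 69.3
```

Call:
carry_out(
  targets=[
    [[0,0,0,0.5,0],[0,0,0,1,0],[0,0,0,1,0]],
  ],
)

```text
time_s: 9.2
tcp_pos: [0.6075, 0.214, 0.0946]
tool_rot: [[-0.328, 0.945, 0.001], [0.945, 0.328, 0.0], [-0.0, 0.001, -1.0]]
force: [-0.5, -0.7, 6.9]
gripper_width: 0.171
gripper_force: 69.4
```

Call:
carry_out(
  targets=[
    [[0,0,0,0.5,0],[0,0,0,1,0],[0,0,0,1,0]],
  ],
)

```text
time_s: 9.5
tcp_pos: [0.6075, 0.2139, 0.0937]
tool_rot: [[-0.328, 0.945, 0.001], [0.945, 0.328, 0.0], [-0.0, 0.001, -1.0]]
force: [-1.0, -0.8, 8.7]
gripper_width: 0.169
gripper_force: 69.6
```

Call:
carry_out(
  targets=[
    [[0,0,0,0.5,0],[0,0,0,1,0],[0,0,0,1,0]],
  ],
)

```text
time_s: 9.8
tcp_pos: [0.6076, 0.214, 0.0929]
tool_rot: [[-0.328, 0.945, 0.001], [0.945, 0.328, 0.0], [-0.0, 0.001, -1.0]]
force: [-0.1, -0.3, 8.6]
gripper_width: 0.167
gripper_force: 69.8
```

Call:
carry_out(
  targets=[
    [[0,0,0,0.5,0],[0,0,0,1,0],[0,0,0,1,0]],
  ],
)

```text
time_s: 10.1
tcp_pos: [0.6074, 0.2139, 0.0913]
tool_rot: [[-0.328, 0.945, 0.0], [0.945, 0.328, 0.0], [-0.0, 0.0, -1.0]]
force: [2.3, 1.1, 1.5]
gripper_width: 0.167
gripper_force: 69.0
```

The force fell from about 10 N to about 3 N net, so the punch snapped. I'll lift straight up.

Call:
carry_out(
  targets=[
    [[0,0,0,-3,0],[0,0,0,-8,0],[0,0,0,-18,0],[0,0,0,-40,0],[0,0,0,-75,0],[0,0,0,-110,0],[0,0,0,-130,0],[0,0,0,-130,0]],
  ],
)

```text
time_s: 10.9
tcp_pos: [0.6085, 0.2142, 0.225]
tool_rot: [[-0.328, 0.945, 0.005], [0.945, 0.328, 0.001], [-0.001, 0.005, -1.0]]
force: [0.3, 0.7, -1.7]
gripper_width: 0.165
gripper_force: 68.7
```

```bash
python3 f.py;  python3 - <<'E'
from h import *
o=status.get_obs();R=o["tool_rot"];print(R.round(4),1000*R.T@(np.array([.5201,-.2085,.22])-o["tcp_pos"]))
E
```

```text
[ 0.09 -0.01 -1.62] [0.54 0.63 0.58] [0.6067 0.2137 0.2206] [-0.03 -0.03 -0.05]
[[-3.278e-01  9.447e-01 -2.600e-03]
 [ 9.447e-01  3.278e-01 -6.000e-04]
 [ 3.000e-04 -2.600e-03 -1.000e+00]] [-3.70537218e+02 -2.19989638e+02  2.94511577e-01]
```

Call:
carry_out(
  targets=[
    [[0,-25,-15,0,0],[0,-63,-38,0,0],[0,-101,-60,0,0],[0,-139,-83,0,0],[0,-177,-105,0,0],[0,-215,-128,0,0],[0,-253,-150,0,0],[0,-291,-173,0,0]],
  ],
)

```text
time_s: 12.0
tcp_pos: [0.5383, -0.1192, 0.2206]
tool_rot: [[-0.328, 0.945, -0.001], [0.945, 0.328, 0.0], [0.001, -0.001, -1.0]]
force: [0.9, -0.5, -2.2]
gripper_width: 0.167
gripper_force: 68.7
```

Call:
carry_out(
  targets=[
    [[0,-30,-18,0,0],[0,-55,-33,0,0],[0,-73,-43,0,0],[0,-79.3,-48,0,0],[0,-79.3,-48,0,0],[0,-79.3,-48,10,0],[0,-79.3,-48,20,0],[0,-79.3,-48,20,0]],
  ],
)

```text
time_s: 12.8
tcp_pos: [0.5191, -0.2069, 0.1993]
tool_rot: [[-0.329, 0.944, -0.003], [0.944, 0.329, 0.002], [0.003, -0.002, -1.0]]
force: [0.0, -0.5, -1.5]
gripper_width: 0.166
gripper_force: 68.7
```

```bash
python3 f.py
```

```text
[ 0.5  -0.17 -1.27] [0.29 0.29 0.51] [ 0.5199 -0.2079  0.2011] [ 0.05 -0.04  0.  ]
```

Call:
carry_out(
  targets=[
    [[0,0,0,8,0],[0,0,0,16,0],[0,0,0,24,0],[0,0,0,32,0],[0,0,0,40,0],[0,0,0,46,0],[0,0,0,46,0],[0,0,0,46,0]],
  ],
)

```text
time_s: 13.9
tcp_pos: [0.5199, -0.2084, 0.1553]
tool_rot: [[-0.328, 0.945, -0.0], [0.945, 0.328, 0.0], [0.0, -0.0, -1.0]]
force: [-0.4, 0.4, -1.3]
gripper_width: 0.17
gripper_force: 68.7
```

```bash
python3 f.py
```

```text
[-0.23  0.22 -1.6 ] [0.37 0.38 0.38] [ 0.5201 -0.2085  0.1557] [ 0.01 -0.01 -0.01]
```

Call:
carry_out(
  targets=[
    [[0,0,0,5,0],[0,0,0,10,0],[0,0,0,15,0],[0,0,0,20,0],[0,0,0,24,0],[0,0,0,24,0]],
  ],
)

```text
time_s: 14.8
tcp_pos: [0.5195, -0.2082, 0.1306]
tool_rot: [[-0.328, 0.945, -0.001], [0.945, 0.328, 0.0], [0.001, -0.001, -1.0]]
force: [-0.1, 0.8, -0.9]
gripper_width: 0.166
gripper_force: 68.7
```

Call:
carry_out(
  targets=[
    [[0,0,0,5,0],[0,0,0,10,0],[0,0,0,15,0],[0,0,0,19,0],[0,0,0,21.5,0],[0,0,0,22,0],[0,0,0,22,0]],
  ],
)

```text
time_s: 15.5
tcp_pos: [0.5199, -0.2084, 0.1094]
tool_rot: [[-0.328, 0.945, -0.0], [0.945, 0.328, -0.0], [-0.0, -0.0, -1.0]]
force: [1.0, 0.5, -0.9]
gripper_width: 0.167
gripper_force: 68.8
```

```bash
python3 f.py
```

```text
[-0.32  0.42 -1.26] [0.34 0.51 0.58] [ 0.52   -0.2084  0.1094] [ 0.02 -0.01 -0.01]
```

Call:
carry_out(
  targets=[
    [[0,0,0,0.4,0],[0,0,0,0.8,0],[0,0,0,0.8,0],[0.2,0,0,0.8,0],[0.3,0,0,0.8,0],[0.6,0,0,0.8,0],[0.6,0,0,0.8,0],[0.6,0,0,0.8,0]],
  ],
  grip_force=20,
)

```text
time_s: 16.6
tcp_pos: [0.5199, -0.2084, 0.1085]
tool_rot: [[-0.328, 0.945, 0.0], [0.945, 0.328, 0.0], [-0.0, 0.0, -1.0]]
force: [-0.4, 0.2, 0.6]
gripper_width: 0.6
gripper_force: 0.0
```

Call:
carry_out(
  targets=[
    [[0.6,0,0,0,0],[0.6,0,0,-10,0],[0.6,0,0,-30,0],[0.6,0,0,-60,0],[0.6,0,0,-100,0],[0.6,0,0,-140,0],[0.6,40,0,-160,0],[0.6,80,0,-160,0]],
  ],
)

```text
time_s: 17.4
tcp_pos: [0.4949, -0.1332, 0.2723]
tool_rot: [[-0.326, 0.945, 0.006], [0.945, 0.326, -0.002], [-0.004, 0.005, -1.0]]
force: [0.6, 0.4, -0.7]
gripper_width: 0.598
gripper_force: 0.0
```

Call:
carry_out(
  targets=[
    [[0.6,-10,-45,0,0],[0.6,-20,-90,0,0],[0.6,-20,-130,0,0],[0.6,-20,-170,0,0],[0.6,-20,-190,0,0],[0.6,-20,-190,0,0]],
  ],
)

```text
time_s: 18.0
tcp_pos: [0.3189, -0.2145, 0.2694]
tool_rot: [[-0.325, 0.946, 0.0], [0.946, 0.325, -0.001], [-0.001, -0.0, -1.0]]
force: [0.5, -0.0, -0.1]
gripper_width: 0.599
gripper_force: 0.0
```

```bash
python3 f.py; python3 - <<'E'
from h import *
c=cam("top");s=cam("side")
cv2.imwrite("pics/c5.png",np.hstack([crop(s["im"],200,150,100,120,4),crop(c["im"],170,150,200,240//2,2)[:, :400].repeat(2,0)[:480]]) )
E
```

```text
[ 0.25 -0.   -0.1 ] [0.28 0.39 0.35] [ 0.3211 -0.2141  0.269 ] [-0.05 -0.02 -0.01]
```

View pics/c5.png

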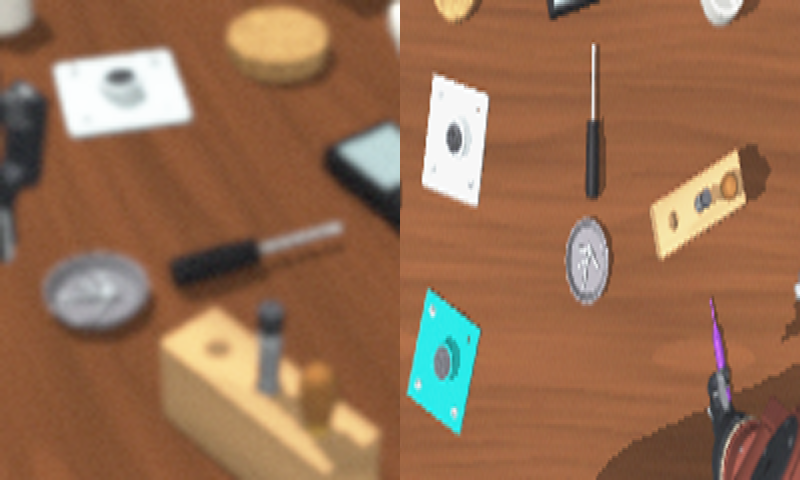

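The punch is back in the middle hole: its cap is at side pixel (267,226), as at the start. Nothing else has moved, so I'll hand in.

```bash
python3 -c "
from cell import ticket
print(ticket.sign_off())"
```

```text
the job is handed in; nothing more can be done
None
```

The wood is marked through the open hole with one snap (force fell from about 10 N to 3 N), the punch is back fully down in its own hole of the block, and the job is handed in.

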